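# Tighten the steriliser lid by one turn of its hand wheel

### The arm

A 6-joint arm with a two-finger parallel gripper is mounted at the origin on the work surface. World frame = base frame: x ahead of the robot, y to its left, z up, the work surface at z = 0. Lengths are in mm, angles in rad, forces in N, time in s.
With the tool pointing down it reaches from about 300 to 875 mm from the base axis. Payload 4.2 kg.
Tool frame: the origin (TCP) lies midway between the tips of the shut fingers; the grasp point (between the pads) lies 19 mm behind it (ctrl.grasp_offset is the distance from the TCP to the grasp point, in mm); z points along the fingers, y is the line along which they close (so a half turn about z gives the same grasp; the last joint's range is limited). The gripper opens to 85 mm and grips with 20 to 120 N. Pads are 22 mm wide; open, the fingers measure 114 mm over their backs; the gripper's body (76 mm by 85 mm) begins 54 mm behind the grasp point. The pads swing forward as they close: fully open they stand 13 mm farther back than shut.
Start: joints at [1.148, 0.32, 1.565, -0, 1.257, -0.02], TCP at [225.401, 528.995, 231.338] pointing down, gripper open.
Joint ranges: [-3.11, 3.11], [-0.84, 2.01], [0.21, 2.61], [-1.34, 4.49], [0.05, 2.63], [-2.56, 2.56]. Speed limits (rad/s): [2.57, 2.57, 3.14, 3.14, 3.14, 3.14].

### API

Orientations are given as a rotation vector (axis times angle).
In Python, from station import ctrl gives the robot as it stands. The module is installed in compiled form; this text tells all that it offers.
- The arm moves only by the tool arm_command, never from a script. Its argument "increments" is text: rows parted by semicolons, each of 7 numbers parted by spaces: the finger opening in cm, from 0 to 8.54, then the shift along the tool's x, y, z in cm, then the turn, a rotation vector about the tool's x, y, z in rad. A call has 1 to 8 rows; each row shifts and turns the commanded pose from where the row before left it, along the tool's axes as they then stand; what a row does not reach is not made up. A row lasts 1/8 s, in which the tool goes at most 62.5 mm and 10.7 degrees, less where a joint would pass 70% of its speed; a pose out of reach is approached as far as the arm can. A call with a gripper value outside its range is refused whole. The fingers move at their own pace and stop on an object; "newtons" is the grip in N (left out, the last holds). Time passes only in rows, so rows that do not move let the fingers close. It gives the time, the measured TCP pose, the force, the opening and the grip force at its end, in the units of the state.
- ctrl.read_state(): the state, without advancing time (a new reading comes with each control period).
- ctrl.grab_frame(name): name is "side" or "top" or "wrist"; returns a dict with "color" (480x640x3 uint8, red, green, blue), "intrinsics" (3x3 intrinsics, pixels), "dist_coeffs" ([k1, k2, p1, p2, k3] as OpenCV has them; the pictures are not rectified), "eye" and "attitude" of the camera in the world. Camera axes: x right, y down, z forward; pixel columns grow to the right and rows downward; lengths in mm; the calibration is good to about 2 mm. A picture is of the moment at which its call begins. There is no depth.
- ctrl.hand_in(): hands the job in; it is judged then, once.
The state is a dict: "clock": time; "q": joint angles; "qvel": joint speeds; "joint_torque": joint torques, N m; "ee_pos": TCP position; "eef_rot": TCP orientation; "wrist_force": force on the tool from outside, world axes, zero at the start; "torque": the same for the moment, N m; "width": finger opening in mm; "gripper_force": force on a finger pad.
Only numpy, scipy, OpenCV 4.12 (cv2) and the standard library are available. Lean on these libraries where they do the work, as an engineer would, in place of code of your own. Each camera call takes 0.05 s, during which the arm holds its last target. There are 200 camera calls.

### The job

The lid of the bench steriliser is only finger-tight. Push its red hand wheel round clockwise (seen from above) by its yellow upright handle through exactly one full turn, so that the handle ends where it began and the gasket is squeezed just enough. Only push the handle with the fingers, do not grip it or force it, leave everything else on the bench alone, and finish with the hand clear.

Things in the scene. Friction and masses are not known exactly. Their poses are not given: they have to be found in the camera images.
- steriliser: Steel bench steriliser (a pot 230 mm wide with an aluminium lid 250 mm wide), fixed to the bench for this job. Origin on the bench under its centre, z up. A steel yoke bar (24 mm wide, 290 mm long along the body's y, top 227 mm above the bench) crosses over the lid; the wheel turns above it. Nothing else of it stands above 235 mm.
- wheel (a joint): Turn of the red hand wheel in rad about the upright screw; grows clockwise seen from above. It starts anywhere between 0 and 4.5; one full turn adds 6.283. Stiff (about 0.35 N m, some 4.5 N at the handle), it stays where it is left and does not spin on. The wheel, with the lid, sinks 2.5 mm a turn.
- hub (a point): Point on the wheel's upright axis, on top of its hub, about 264 mm above the bench. The rim is a round bar 16 mm thick on a circle of 82 mm radius with three spokes, its top about 258 mm above the bench (6 mm below this point).
- handle (a point): Centre of the yellow upright revolving handle, a free-turning grip 26 mm in diameter and 60 mm tall that stands on the rim at the end of a spoke, its axis 78 mm from the wheel's axis. This point is half way up it, about 293 mm above the bench: the grip reaches 30 mm above and 30 mm below it. It goes round with the wheel.
- grip: The same yellow revolving handle as a part (origin at the middle of its foot, 30 mm below handle); it spins freely about its own axis.
- foam_block: White block 120 x 90 x 50 mm with two holes, loose; origin under its centre. Leave alone.
- tube: Clear 27 mm tube with a blue cap, 116 mm tall, standing in the white block; origin at its foot. Leave alone.
- tip_rack: Blue and white pipette tip rack 122 x 85 x 64 mm, loose; origin under its centre. Leave alone.
- reagent_bottle: Glass bottle 68 mm wide, 140 mm tall with a blue cap, loose; origin under its centre. Leave alone.
- sample_box: Card freezer box 133 x 133 x 55 mm, loose; origin under its centre. Leave alone.
- petri_dishes: Stack of three petri dishes, 90 mm wide, 45 mm tall, loose; origin under its centre. Leave alone.
- timer: White lab timer 70 mm wide, 62 mm tall, loose; origin under its centre. Leave alone.

How it is judged (in metres and radians):
On the way:
1. the fingers, pushing on the yellow handle, have brought it round to the far side of its circle (distance of handle from where it was at the start of the episode above 0.12 m and contact force between the fingers and grip above 0.5 N), for 0.02 s.
At the end, for the whole second after the job is handed in: The wheel has been turned clockwise by one full turn and no more: the handle rests within 21 mm (about 15 degrees) of where it began, and the wheel is at rest (value of joint wheel between 5.8 and 11.4 rad and distance of handle from where it was at the start of the episode below 0.021 m and velocity of joint wheel between -0.05 and 0.05 rad/s); the robot touches nothing.
It fails at once if a thing standing on the bench is moved by more than 20 mm or lifted (distance of any of foam_block, tube, tip_rack, reagent_bottle, sample_box, petri_dishes, timer from where it was at the start of the episode above 0.02 m).
It fails at once if the handle is gripped or forced (more than 30 N between the fingers and it) (contact force between the fingers and grip above 30 N).
It fails at once if the steriliser is leaned on or struck with more than 50 N (contact force between any of the fingers, the arm and steriliser above 50 N).
It also fails if it takes over 54 s, if anything falls off the work surface, if the arm or the gripper's body presses on something with over 40 N, if the wrist force passes 120 N, or if a joint passes its speed limit or range.

## Working session

There is one attempt and no reset: what is moved stays moved. The work goes in short steps, Python scripts to look and compute and a tool call to move; the robot and the scene stay as the last step left them, time stands still between calls to the robot, and variables do not carry over. Pictures are saved under pics/ and viewed, at most 10 in all, crops included, and the job is handed in when it is done.

Besides the shell and the picture viewer there is one more tool, called after "Call:" as name(argument=value, ...) on one line, values as JSON. arm_command: Moves the arm, as the interface text tells. Its arguments: {"type":"object","properties":{"increments":{"type":"string"},"newtons":{"type":"number"}},"required":["increments"]}

```bash
mkdir -p pics; cat > h.py <<'E'
import numpy as np,cv2
from station import ctrl
from scipy.spatial.transform import Rotation as R
def save(n,f):
    d=ctrl.grab_frame(n); cv2.imwrite(f,d["color"][:,:,::-1]); return d
def att(d):
    a=np.array(d["attitude"],float); return a if a.shape==(3,3) else R.from_rotvec(a).as_matrix()
def at_z(d,u,v,z):
    p=cv2.undistortPoints(np.array([[[u,v]]],float),np.array(d["intrinsics"],float),np.array(d["dist_coeffs"],float))[0,0]
    r=att(d)@np.array([*p,1]); e=np.array(d["eye"],float); return e+r*(z-e[2])/r[2]
E
python3 - <<'E'
from h import *
for n in("top","side"):
    d=save(n,f"pics/{n}0.png"); print(n,d["eye"],d["attitude"])
    hsv=cv2.cvtColor(d["color"],cv2.COLOR_RGB2HSV)
    m=cv2.inRange(hsv,(22,120,100),(34,255,255))
    k,l,s,c=cv2.connectedComponentsWithStats(m)
    for i in range(1,k):
        if s[i,4]>30: print(s[i],c[i],at_z(d,*c[i],293))
s=ctrl.read_state();print(s["clock"],s["ee_pos"],s["eef_rot"],R.from_rotvec(s["eef_rot"]).as_matrix())
E
```

```text
top [ 442.93818717   44.73779357 1345.21716824] [-2.18990075  2.12964128 -0.12707921]
[ 265  106   47   34 1501] [287.94803464 122.6302465 ] [806.94247046 140.26389759 293.        ]
[ 403  109   48   35 1602] [426.12921348 126.20724095] [ 807.37387696 -152.79048752  293.        ]
[326 216  12  14 106] [331.68867925 222.49056604] [595.67782629  41.73001166 293.        ]
[ 36 231  12   9  74] [ 41.60810811 235.45945946] [551.88228376 640.32523281 293.        ]
side [ 461.86407013 -740.58570653 1065.49770707] [-2.41705683  0.17478635 -0.09476998]
[229  47   6   7  33] [231.96969697  49.6969697 ] [452.09977026 735.21623017 293.        ]
[309 191  11  26 216] [313.65277778 204.65277778] [595.64174626  40.32427124 293.        ]
[393 210  42  33 970] [413.23195876 225.83505155] [789.79992775 -47.58721241 293.        ]
[ 432  318   52   51 1771] [456.98870695 343.13664596] [ 789.77138204 -327.82875667  293.        ]
0.1 [225.2237604  528.59940254 230.57570769] [-6.28316587e-01 -3.07777552e+00  2.40372719e-03] [[-9.19983295e-01  3.91957053e-01 -6.35908282e-04]
 [ 3.91957569e-01  9.19982181e-01 -1.43217063e-03]
 [ 2.36749060e-05 -1.56682212e-03 -9.99998772e-01]]
```

View pics/top0.png

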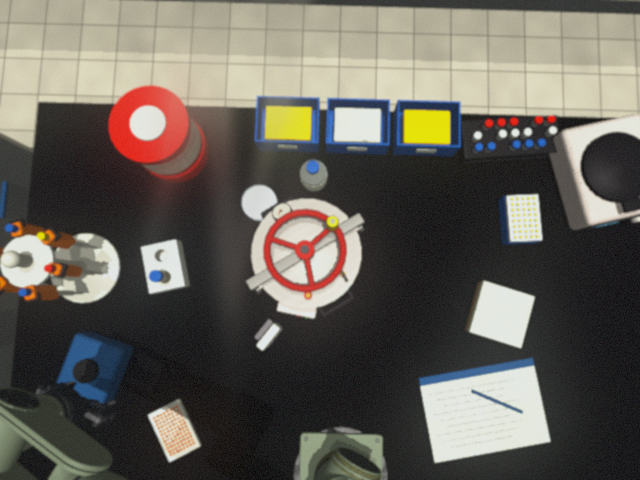

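View pics/side0.png

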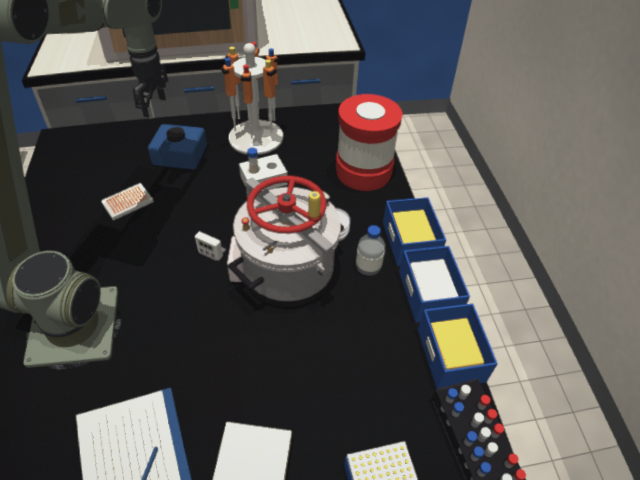

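The top view shows the red wheel centred near (305,250) with the yellow handle at (332,222). The side view shows the wheel near (286,203) and the handle near (314,205). I'll fit the rim next.

```bash
cat >> h.py <<'E'
def wheel(n,d=None):
    d=d or ctrl.grab_frame(n); hsv=cv2.cvtColor(d["color"],cv2.COLOR_RGB2HSV)
    m=cv2.inRange(hsv,(0,150,60),(8,255,255))|cv2.inRange(hsv,(172,150,60),(180,255,255))
    k,l,s,c=cv2.connectedComponentsWithStats(m); t=(305,250) if n=="top" else (286,203)
    i=min((i for i in range(1,k) if s[i,4]>500),key=lambda i:np.hypot(*(c[i]-t)))
    pts=np.argwhere(l==i)[:,::-1]; H=cv2.convexHull(pts.astype(np.int32))[:,0]
    W=np.array([at_z(d,*p,250)[:2] for p in H]); return W
def yellow(n,d=None,z=293):
    d=d or ctrl.grab_frame(n); hsv=cv2.cvtColor(d["color"],cv2.COLOR_RGB2HSV)
    m=cv2.inRange(hsv,(20,90,80),(36,255,255)); k,l,s,c=cv2.connectedComponentsWithStats(m)
    out=[]
    for i in range(1,k):
        p=at_z(d,*c[i],z)
        if s[i,4]>20 and 420<p[0]<720 and -90<p[1]<220: out.append((s[i].tolist(),p.round(1)))
    return out
E
python3 - <<'E'
from h import *
from scipy.optimize import least_squares
for n in("top","side"):
    W=wheel(n); r=least_squares(lambda x:np.hypot(*(W-x[:2]).T)-x[2],[*W.mean(0),90],loss="soft_l1")
    print(n,r.x,np.abs(r.fun).max(), W.min(0),W.max(0))
print(yellow("top",z=318),yellow("side"))
E
```

```text
top [541.07342922  98.10672234  87.09074665] 5.528081360295062 [449.31871726  11.33169792] [627.81763797 185.20616388]
side [544.51388566  99.75181653  90.3027034 ] 3.981211041007299 [456.46784064   9.06815247] [632.45770637 190.92521014]
[([326, 216, 13, 14, 123], array([592.3,  41.7, 318. ]))] [([309, 191, 11, 26, 241], array([596.2,  41.6, 293. ]))]
```

Call:
arm_command(increments="0 0 0 -3.5 0 0 0; 0 0 0 -3.5 0 0 0; 0 -3.8 -1.8 0 0 0 0; 0 -3.8 -1.8 0 0 0 0; 0 -3.8 -1.8 0 0 0 0; 0 -3.8 -1.8 0 0 0 0; 0 -3.8 -1.8 0 0 0 0; 0 -3.8 -1.8 0 0 0 0")

```text
clock: 1.3
ee_pos: [393.6, 339.1, 301.4]
eef_rot: [0.628, 3.078, 0.0]
wrist_force: [-0.4, 0.1, -1.1]
width: -0.1
gripper_force: 0.0
```

Call:
arm_command(increments="0 -3.8 -1.8 0 0 0 0; 0 -3.8 -1.8 0 0 0 0; 0 -3.8 -1.8 0 0 0 0; 0 -3.8 -1.8 0 0 0 0; 0 -3.8 -1.8 0 0 0 0; 0 -3.8 -1.8 0 0 0 0; 0 -3.8 -1.8 0 0 0 0; 0 0 0 0 0 0 0")

```text
clock: 2.3
ee_pos: [589.5, 117.9, 300.5]
eef_rot: [-0.634, -3.077, 0.001]
wrist_force: [-0.4, 0.5, -0.2]
width: 0.2
gripper_force: 0.0
```

```bash
python3 - <<'E'
from h import *
s=ctrl.read_state();print(s["clock"],s["ee_pos"],s["eef_rot"],s["q"],s["width"],s["wrist_force"])
d=save("side","pics/side1.png");cv2.imwrite("pics/side1c.png",cv2.resize(d["color"][100:320,200:440,::-1],None,fx=2.5,fy=2.5))
E
```

```text
2.3 [589.53924372 117.92198101 300.51264562] [-6.33824325e-01 -3.07662309e+00  1.11518243e-03] [ 1.78567526e-01  3.29614717e-01  1.37699737e+00 -5.29735070e-04
  1.43557895e+00 -9.85816153e-01] 0.22169942525420033 [-0.44670501  0.51245078 -0.17215465]
```

View pics/side1c.png

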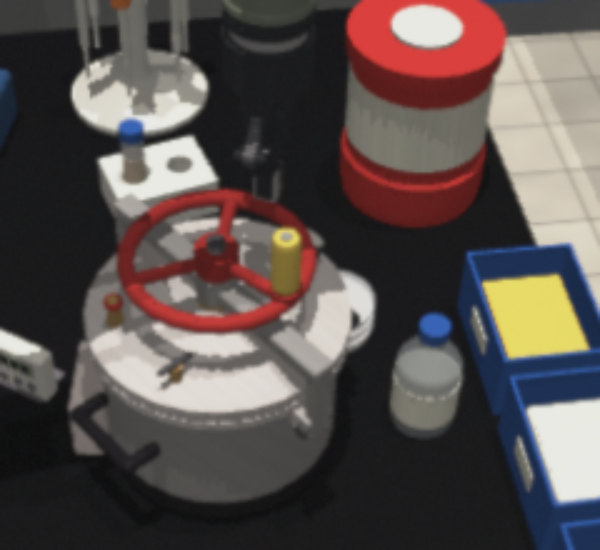

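```bash
cat > rows.py <<'E'
import sys
from h import *
# args: current commanded x y, then start angle, step, count
hub=np.array([541.5,98.7])
def rows(cur,a0,st,n,r=78,yaw=R.from_rotvec([-0.6312,-3.0775,0]).as_matrix()[:2,:2]):
    cur=np.array(cur,float)
    for i in range(n):
        a=np.radians(a0+st*i); t=hub+r*np.array([np.cos(a),np.sin(a)])
        dl=np.round(yaw.T@(t-cur)/10,2); cur=cur+yaw@dl*10
        print(f"0 {dl[0]:g} {dl[1]:g} 0 0 0 0;",end="\n\n" if i%8==7 else " ")
    print(cur)
E
python3 -c "
from rows import *
rows([588.7,119.3],-5,0,1);rows(hub+78*np.array([np.cos(np.radians(-5)),np.sin(np.radians(-5))]),-12.5,-7.5,49)"
```

```text
0 -3.88 -1.32 0 0 0 0; [619.17130785  91.89234784]
0 -0.25 -0.99 0 0 0 0; 0 -0.13 -1.01 0 0 0 0; 0 0.01 -1.02 0 0 0 0; 0 0.15 -1.01 0 0 0 0; 0 0.27 -0.98 0 0 0 0; 0 0.4 -0.94 0 0 0 0; 0 0.52 -0.88 0 0 0 0; 0 0.63 -0.8 0 0 0 0;

0 0.73 -0.72 0 0 0 0; 0 0.81 -0.61 0 0 0 0; 0 0.89 -0.5 0 0 0 0; 0 0.95 -0.38 0 0 0 0; 0 0.98 -0.26 0 0 0 0; 0 1.02 -0.12 0 0 0 0; 0 1.02 0.01 0 0 0 0; 0 1.01 0.14 0 0 0 0;

0 0.98 0.28 0 0 0 0; 0 0.94 0.4 0 0 0 0; 0 0.88 0.51 0 0 0 0; 0 0.8 0.63 0 0 0 0; 0 0.72 0.73 0 0 0 0; 0 0.61 0.82 0 0 0 0; 0 0.5 0.89 0 0 0 0; 0 0.38 0.94 0 0 0 0;

0 0.26 0.99 0 0 0 0; 0 0.12 1.01 0 0 0 0; 0 -0.01 1.02 0 0 0 0; 0 -0.14 1.01 0 0 0 0; 0 -0.28 0.99 0 0 0 0; 0 -0.4 0.94 0 0 0 0; 0 -0.52 0.87 0 0 0 0; 0 -0.63 0.81 0 0 0 0;

0 -0.72 0.71 0 0 0 0; 0 -0.82 0.61 0 0 0 0; 0 -0.89 0.51 0 0 0 0; 0 -0.95 0.38 0 0 0 0; 0 -0.98 0.25 0 0 0 0; 0 -1.02 0.12 0 0 0 0; 0 -1.02 -0.01 0 0 0 0; 0 -1.01 -0.14 0 0 0 0;

0 -0.98 -0.27 0 0 0 0; 0 -0.94 -0.4 0 0 0 0; 0 -0.88 -0.52 0 0 0 0; 0 -0.8 -0.63 0 0 0 0; 0 -0.71 -0.73 0 0 0 0; 0 -0.62 -0.81 0 0 0 0; 0 -0.5 -0.89 0 0 0 0; 0 -0.38 -0.95 0 0 0 0;

0 -0.25 -0.99 0 0 0 0; [617.60427032  81.81703837]
```

Call:
arm_command(increments="0 -3.88 -1.32 0 0 0 0; 0 0 0 0.8 0 0 0; 0 0 0 0 0 0 0")

```text
clock: 2.72
ee_pos: [617.4, 93.7, 292.4]
eef_rot: [-0.627, -3.076, 0.0]
wrist_force: [0.2, 0.7, -0.4]
width: -0.2
gripper_force: 0.0
```

Call:
arm_command(increments="0 -0.25 -0.99 0 0 0 0; 0 -0.13 -1.01 0 0 0 0; 0 0.01 -1.02 0 0 0 0; 0 0.15 -1.01 0 0 0 0; 0 0.27 -0.98 0 0 0 0; 0 0.4 -0.94 0 0 0 0")

```text
clock: 3.48
ee_pos: [592.0, 40.1, 293.7]
eef_rot: [0.628, 3.075, 0.005]
wrist_force: [4.4, 2.9, -0.6]
width: -0.2
gripper_force: 2.4
```

```bash
python3 - <<'E'
from h import *
print(yellow("top",z=318),yellow("side"))
d=save("side","pics/side2.png");cv2.imwrite("pics/side2c.png",cv2.resize(d["color"][100:320,200:440,::-1],None,fx=2.5,fy=2.5))
E
```

```text
[([333, 233, 13, 9, 81], array([562.9,  25.8, 318. ]))] [([297, 198, 12, 26, 261], array([570.2,  24.9, 293. ]))]
```

View pics/side2c.png

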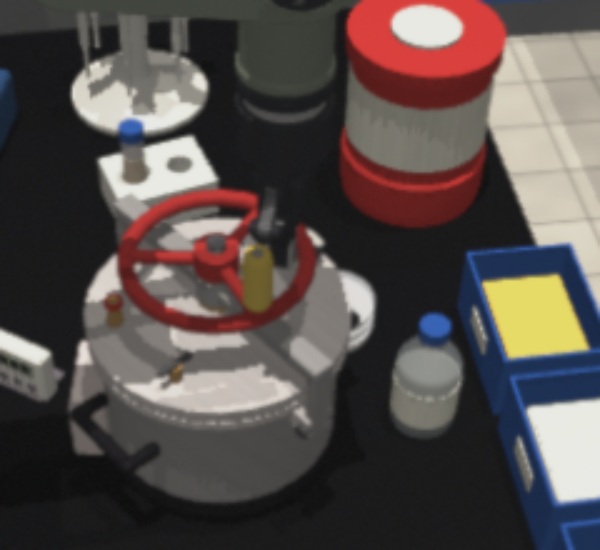

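The closed fingers sit behind the handle at crop (255,275) and are pushing it with about 5 N. I'll carry on round the circle.

Call:
arm_command(increments="0 0.52 -0.88 0 0 0 0; 0 0.63 -0.8 0 0 0 0; 0 0.73 -0.72 0 0 0 0; 0 0.81 -0.61 0 0 0 0; 0 0.89 -0.5 0 0 0 0; 0 0.95 -0.38 0 0 0 0; 0 0.98 -0.26 0 0 0 0; 0 1.02 -0.12 0 0 0 0")

```text
clock: 4.62
ee_pos: [513.6, 25.8, 293.3]
eef_rot: [-0.629, -3.078, 0.001]
wrist_force: [5.0, -1.4, 0.1]
width: -0.0
gripper_force: 2.5
```

Call:
arm_command(increments="0 1.02 0.01 0 0 0 0; 0 1.01 0.14 0 0 0 0; 0 0.98 0.28 0 0 0 0; 0 0.94 0.4 0 0 0 0; 0 0.88 0.51 0 0 0 0; 0 0.8 0.63 0 0 0 0; 0 0.72 0.73 0 0 0 0; 0 0.61 0.82 0 0 0 0")

```text
clock: 5.62
ee_pos: [462.3, 85.7, 292.9]
eef_rot: [-0.628, -3.075, 0.003]
wrist_force: [0.0, -5.3, -1.4]
width: -0.2
gripper_force: 2.3
```

```bash
python3 - <<'E'
from h import *
print(yellow("top",z=318),yellow("side"),ctrl.read_state()["ee_pos"])
E
```

```text
[] [] [462.72583487  86.92109207 292.91756625]
```

Call:
arm_command(increments="0 0.5 0.89 0 0 0 0; 0 0.38 0.94 0 0 0 0; 0 0.26 0.99 0 0 0 0; 0 0.12 1.01 0 0 0 0; 0 -0.01 1.02 0 0 0 0; 0 -0.14 1.01 0 0 0 0; 0 -0.28 0.99 0 0 0 0; 0 -0.4 0.94 0 0 0 0")

```text
clock: 6.72
ee_pos: [490.5, 160.3, 293.0]
eef_rot: [-0.627, -3.076, -0.002]
wrist_force: [-5.3, 0.5, -2.7]
width: -0.2
gripper_force: 2.4
```

```bash
python3 - <<'E'
from h import *
print(yellow("top",z=318),yellow("side"),ctrl.read_state()["ee_pos"])
E
```

```text
[] [([266, 156, 11, 25, 217], array([517.1, 169.3, 293. ]))] [491.72733904 160.58581302 293.13446456]
```

Call:
arm_command(increments="0 -0.52 0.87 0 0 0 0; 0 -0.63 0.81 0 0 0 0; 0 -0.72 0.71 0 0 0 0; 0 -0.82 0.61 0 0 0 0; 0 -0.89 0.51 0 0 0 0; 0 -0.95 0.38 0 0 0 0; 0 -0.98 0.25 0 0 0 0; 0 -1.02 0.12 0 0 0 0")

```text
clock: 7.82
ee_pos: [568.1, 172.5, 293.2]
eef_rot: [-0.628, -3.078, 0.0]
wrist_force: [-4.0, 1.2, -3.0]
width: -0.1
gripper_force: 2.5
```

```bash
python3 - <<'E'
from h import *
print(yellow("top",z=318),yellow("side"),ctrl.read_state()["ee_pos"])
E
```

```text
[] [([299, 157, 11, 25, 245], array([591.2, 157.4, 293. ]))] [569.57323202 172.03470719 293.47826099]
```

Call:
arm_command(increments="0 -1.02 -0.01 0 0 0 0; 0 -1.01 -0.14 0 0 0 0; 0 -0.98 -0.27 0 0 0 0; 0 -0.94 -0.4 0 0 0 0; 0 -0.88 -0.52 0 0 0 0; 0 -0.8 -0.63 0 0 0 0; 0 -0.71 -0.73 0 0 0 0; 0 -0.62 -0.81 0 0 0 0")

```text
clock: 8.93
ee_pos: [618.8, 112.7, 293.6]
eef_rot: [0.628, 3.076, 0.002]
wrist_force: [-0.1, 5.1, -3.0]
width: 0.0
gripper_force: 2.3
```

```bash
python3 - <<'E'
from h import *
print(yellow("top",z=318),yellow("side"),ctrl.read_state()["ee_pos"])
E
```

```text
[] [([316, 177, 12, 26, 254], array([619.6,  82.8, 293. ]))] [618.82885023 111.28369612 293.58113363]
```

Call:
arm_command(increments="0 -0.5 -0.89 0 0 0 0; 0 -0.38 -0.95 0 0 0 0; 0 -0.25 -0.99 0 0 0 0; 0 -0.13 -1.01 0 0 0 0; 0 0 -0.5 0 0 0 0; 0 0 0 0 0 0 0")

```text
clock: 9.78
ee_pos: [611.8, 67.2, 293.4]
eef_rot: [-0.629, -3.077, 0.002]
wrist_force: [0.6, 1.9, 0.3]
width: -0.1
gripper_force: 0.6
```

```bash
python3 - <<'E'
from h import *
print(yellow("top",z=318),yellow("side"),ctrl.read_state()["ee_pos"])
E
```

```text
[([325, 222, 10, 7, 48], array([587.3,  46.9, 318. ]))] [([310, 191, 12, 26, 247], array([600.6,  43.3, 293. ]))] [611.94455163  67.29879613 293.37409195]
```

Call:
arm_command(increments="0 0 1 0 0 0 0; 0 0 2 0 0 0 0; 0 0 2 -1 0 0 0; 0 0 2 -3 0 0 0; 0 3 3 -3 0 0 0; 0 4 3 -2 0 0 0; 0 4 2 0 0 0 0; 0 4 2 0 0 0 0")

```text
clock: 10.88
ee_pos: [540.2, 286.0, 383.4]
eef_rot: [0.627, 3.078, 0.001]
wrist_force: [-0.3, 1.2, -0.2]
width: 0.2
gripper_force: 0.0
```

Call:
arm_command(increments="0 4 2 0 0 0 0; 0 4 2 0 0 0 0; 0 0 0 0 0 0 0; 0 0 0 0 0 0 0")

```text
clock: 11.38
ee_pos: [483.2, 352.2, 383.2]
eef_rot: [0.627, 3.078, -0.001]
wrist_force: [-0.5, 0.1, -0.6]
width: 0.1
gripper_force: 0.0
```

```bash
python3 - <<'E'
from h import *
print(yellow("top",z=318),yellow("side"))
s=ctrl.read_state();print(s["ee_pos"],s["wrist_force"])
save("top","pics/top9.png")
E
```

```text
[([324, 214, 12, 14, 122], array([596. ,  46.1, 318. ]))] [([310, 191, 12, 26, 240], array([600.2,  43.8, 293. ]))]
[483.76051929 351.27768029 383.13145949] [-0.26201209 -0.14101592 -0.6467651 ]
```

View pics/top9.png

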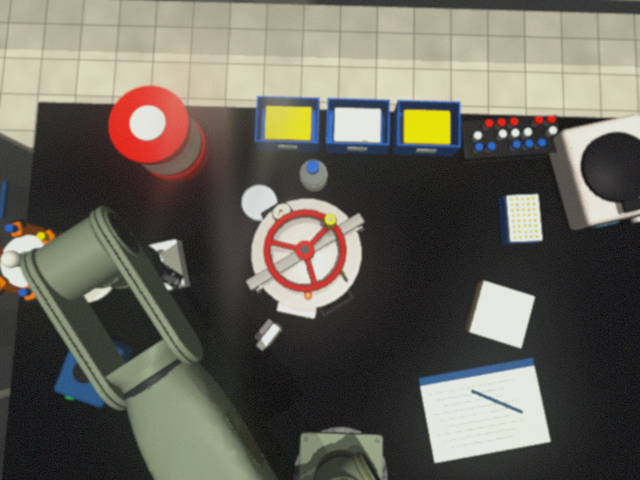

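The handle is back at (330,220), about 5 mm short of its start and well inside the 21 mm limit. The hand is clear and the other items have not moved.

```bash
python3 -c "
from station import ctrl
print(ctrl.hand_in())"
```

```text
the job is handed in; nothing more can be done
None
```

I pushed the wheel clockwise through one full turn. The handle came to rest about 5 mm short of its start (21 mm allowed), the hand is clear and nothing else visibly moved. The job is handed in at about 11.5 s, but hand-in returned no verdict.

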